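Pack the hanging vial caddy

TASK

Pack the steel caddy of vials: turn the turn-button above it out of the way, lift the caddy so that its keyhole clears the screw head, pull it off the panel and stand it upright on the floor of the empty bay of the open carton. Set it down, do not drop it, and keep it upright all the way so that no vial falls out. Leave the empty caddy hanging behind its closed turn-button, and the forceps and the marker pen where they lie.

Things in the scene. Friction and masses are not known exactly. Their poses are not given: they have to be found in the camera images.
- vial_caddy_grip (a point): The caddy to move, 0.2-0.45 kg: sheet-steel bin 56 mm wide (y) x 92 deep (x) x 75 high, full of white foam with eight glass vials standing 11 mm over the rim; its 3 mm back plate, as wide, rises to 122 mm. Point: on its centre line, 50 mm over its underside, 25 under the rim; x points to the plate (its back 47.5 mm away), z up. Side walls are stiff: squeeze across y.
- vial_caddy_hole (a point): Centre of the 18 mm round hole of the keyhole in the caddy's back plate, on the plate's rear face, 40 mm higher than the grip point; same axes. An 8 mm slot runs up from it. Hung, a 6 mm screw shank is at the slot's top and the 13 mm head is before the plate. Raise the caddy 16 mm (within 2) so that the head faces the hole, then it comes off along its -x.
- empty_caddy_grip (a point): The other caddy: same bin, plate, axes and point, but open and empty. It hangs on the other screw and stays there.
- panel: Upright aluminium panel, 360 mm wide (y), 232 high, 12 thick. Origin at table level in the middle of its front face; x points into the panel, so its front looks along -x; z up. Two screws stand out of the front at y = +80 and -80 mm, 166 mm up; their heads end 9 mm off the face. Either caddy may hang on either screw.
- keeper_a (a joint): Turn-button over the screw at y = +80 mm of the panel: flat dark bar 10 x 7 mm against the panel, pivot 216 mm up. Radians. Near 0 it is upright, its foot 2 mm above the back plate, and the caddy cannot rise; past 1.25 either way it can rise 19 mm. Stops at 1.5 both ways; stays where left (1.5 N at the knob). Positive carries the knob to the panel's -y.
- keeper_b (a joint): The same turn-button over the screw at y = -80 mm of the panel; same pivot height, values and directions.
- keeper_a_knob (a point): Centre of keeper_a's knob: black stub 12 mm across at the bar's upper end, 60 mm from the pivot, reaching 30 mm out from the panel's face; this point is 18 mm off the face. It moves on an arc about the pivot and can be pinched across the panel's y.
- keeper_b_knob (a point): The same point of keeper_b's knob.
- carton_bay (a point): Open cardboard carton, 340 mm (x) x 210 (y), walls 60 high, 5 thick. A divider leaves an empty bay, 170 (x) x 200 (y) inside; the rest, on its +x side, holds a white foam tray of vials up to 60 high. Point: middle of the bay's floor, 5 mm over the table; z up. The lid is folded open down to the table on the -y side.
- forceps: Bystander: steel forceps, 165 mm long, lying flat; origin at its underside centre.
- marker: Bystander: black marker pen, 16 mm across, 130 mm long, lying; origin at its underside centre.
Mind the look-alikes: they are no part of the job. Leave any blue look-alike of the part that bears vial_caddy_grip alone.

How it is judged:
By the outcome, as a careful person would: the job done as asked, in the order asked, and still so for the second after the job is handed in, with the robot touching nothing.
It also fails if it takes over 58 s, if anything falls off the work surface, if the arm or the gripper's body presses on something with over 40 N, if the wrist force passes 120 N, or if a joint passes its speed limit or range.

ROBOT

A 6-joint arm with a two-finger parallel gripper is mounted at the origin on the work surface. World frame = base frame: x ahead of the robot, y to its left, z up, the work surface at z = 0. Lengths are in mm, angles in rad, forces in N, time in s.
With the tool pointing down it reaches from about 150 to 775 mm from the base axis. Payload 6.1 kg.
Tool frame: the origin (TCP) lies midway between the tips of the shut fingers; the grasp point (between the pads) lies 19 mm behind it; z points along the fingers, y is the direction in which the jaws open and shut (so a half turn about z gives the same grasp; the last joint's range is limited). The gripper opens to 85 mm and grips with 20 to 120 N. Pads are 22 mm wide; open, the fingers measure 114 mm over their backs; the gripper's body (76 mm by 85 mm) begins 54 mm behind the grasp point. The pads swing forward as they close: fully open they stand 13 mm farther back than shut.
Start: joints at [1.127, 0.126, -0.04, 1.405, 0, 1.571], TCP at [225.413, 474.128, 207.495] pointing down, gripper open.
Joint ranges: [-2.72, 2.72], [-0.95, 1.95], [-1.27, 1.35], [-1.78, 2.02], [-1.46, 1.47], [-3.14, 3.14]. Speed limits (rad/s): [2.39, 2.39, 3.01, 3.14, 3.14, 3.14].

INTERFACE

Orientations are given as a rotation vector (axis times angle).
In Python, from station import bot gives the robot as it stands. The module is installed in compiled form; this text tells all that it offers.
- The arm moves only by the tool play_rows, never from a script. Its argument "targets" is a list that holds one entry, the list of rows, each a list of 6 numbers: the shift along the tool's x, y, z in units of 25 mm (1.0 is 25 mm), then the turn, a rotation vector about the tool's x, y, z in units of 5 degrees (1.0 is 5 degrees). In form: [[[x, y, z, ax, ay, az], ...]]. A call has 1 to 5 rows; each row shifts and turns the commanded pose from where the row before left it, along the tool's axes as they then stand; what a row does not reach is not made up. A row lasts 1/12 s, in which the tool goes at most 41.7 mm and 7.16 degrees, less where a joint would pass 70% of its speed; a pose out of reach is approached as far as the arm can. A call is refused whole if a number of a shift passes 1 or a number of a turn 1, either way. A call with a gripper value outside its range is refused whole. "grip" is the finger opening in mm, from 0 to 85.4, set as the call begins (left out, the last holds). The fingers move at their own pace and stop on an object; "newtons" is the grip in N (left out, the last holds). Time passes only in rows, so rows that do not move let the fingers close. It gives the time, the measured TCP pose, the force and the opening at its end, in the units of the state.
- bot.sense(): the state, without advancing time (a new reading comes with each control period).
- bot.camera(name): name is "side" or "top" or "wrist"; returns a dict with "pixels" (480x640x3 uint8, red, green, blue), "vfov" (degrees; the focal length in pixels is half the picture's height over the tangent of half this angle, whatever the lens; pixels are square), "cx", "cy" (the principal point, pixels), "xyz" and "rotation" of the camera in the world. Camera axes: x right, y down, z forward; pixel columns grow to the right and rows downward; lengths in mm; the calibration is good to about 2 mm. A picture is of the moment at which its call begins. There is no depth.
- bot.job_done(): hands the job in, once; it reports no verdict.
Trained networks look in a picture, given as the dict that the camera call returned (one of the last four; its "shot" number tells which), for a name from the list of things; names that differ only in an ending like _2 or _b are one class to them, and where a whole thing is asked for, a point or a joint stands for the part that bears it (a point fixed in the world has none). Each returns a list of dicts, best first, with "confidence" (0 to 1); they miss things now and then, are a little off and sometimes report something else, mostly with a low value. They report only what shows in the picture. A call takes as long as a camera call. They do not tell look-alikes from the thing itself.
- bot.boxes_of(picture, name): "rect" ([centre column, centre row, width, height] in pixels, round what is visible of it).
The state is a dict: "t": time; "q": joint angles; "joint_velocities": joint speeds; "joint_efforts": joint torques, N m; "tool_pos": TCP position; "tool_rot": TCP orientation; "contact_force": force on the tool from outside, world axes, zero at the start; "moment": the same for the moment, N m; "grip_width": finger opening in mm.
Only numpy, scipy, OpenCV 4.12 (cv2) and the standard library are available. Lean on these libraries where they do the work, as an engineer would, in place of code of your own. Each camera call takes 0.05 s, during which the arm holds its last target.

## Working session

There is one attempt and no reset: what is moved stays moved. The work goes in short steps, Python scripts to look and compute and a tool call to move; the robot and the scene stay as the last step left them, time stands still between calls to the robot, and variables do not carry over. Pictures are saved under pics/ and viewed, and the job is handed in when it is done.

Besides the shell and the picture viewer there is one more tool, called after "Request:" by a JSON object that holds its "fn" and its "kwargs". play_rows: Moves the arm, as the interface text tells. Its arguments: {"type":"object","properties":{"targets":{"type":"array","items":{"type":"array","items":{"type":"array","items":{"type":"number"}}}},"grip":{"type":"number"},"newtons":{"type":"number"}},"required":["targets"]}

```bash
mkdir -p pics; ls; cat > h.py <<'E'
import numpy as np, cv2
from station import bot
from scipy.spatial.transform import Rotation as R
def save(p,n,im=None):
    cv2.imwrite(f'pics/{n}.png',cv2.cvtColor(p['pixels'] if im is None else im,cv2.COLOR_RGB2BGR))
def Rm(p):
    r=np.array(p['rotation'],float)
    return r if r.shape==(3,3) else R.from_rotvec(r).as_matrix()
def f(p): return 240/np.tan(np.radians(p['vfov'])/2)
def ray(p,u,v):
    d=Rm(p)@np.array([(u-p['cx'])/f(p),(v-p['cy'])/f(p),1]); return np.array(p['xyz']),d/np.linalg.norm(d)
def atz(p,u,v,z):
    o,d=ray(p,u,v); return o+d*(z-o[2])/d[2]
def proj(p,X):
    c=Rm(p).T@(np.array(X,float)-np.array(p['xyz'])); return np.array([p['cx']+f(p)*c[0]/c[2],p['cy']+f(p)*c[1]/c[2]])
def tri(*prs):
    A=np.zeros((3,3));b=np.zeros(3)
    for p,u,v in prs:
        o,d=ray(p,u,v);M=np.eye(3)-np.outer(d,d);A+=M;b+=M@o
    return np.linalg.solve(A,b)
E
python3 - <<'E'
from h import *
print(bot.sense())
for n in ['side','top','wrist']:
    p=bot.camera(n); save(p,n+'0'); print(n,{k:p[k] for k in p if k!='pixels'})
    for t in ['vial_caddy_grip','keeper_a','keeper_a_knob','panel','carton_bay','vial_caddy_hole','empty_caddy_grip','forceps','marker']:
        try: print(t,[(np.round(b['rect']).tolist(),round(b['confidence'],2)) for b in bot.boxes_of(p,t)])
        except Exception as e: print(t,e)
E
```

```text
pics
{'t': 0.0, 'q': array([ 1.12698103e+00,  1.26390190e-01, -4.06374263e-02,  1.40537718e+00,
        1.52048631e-05,  1.57077747e+00]), 'joint_velocities': array([-0.00022542,  0.00058048, -0.00018858,  0.0003773 ,  0.0008296 ,
       -0.00164285]), 'joint_efforts': array([ 2.34118190e-03, -4.35917401e+01,  3.52922201e+01,  1.70640479e-02,
        7.35383833e-05,  2.36068189e-06]), 'tool_pos': array([225.23191841, 473.73514193, 206.70967616]), 'tool_rot': array([-6.91325670e-01, -3.06420458e+00,  2.45907692e-03]), 'contact_force': array([-1.46891706,  0.39923765,  0.55692692]), 'moment': array([0.01578728, 0.01070946, 0.01136583]), 'grip_width': 85.11086386112753}
side {'vfov': 53.10747792809663, 'cx': 324.3853468971525, 'cy': 239.88913094054539, 'xyz': array([ -16.91157182, -353.57841125,  680.02443954]), 'rotation': array([-2.04127869,  0.962756  , -0.46224885]), 'shot': 1}
vial_caddy_grip [([150.0, 305.0, 63.0, 76.0], 0.88), ([377.0, 420.0, 43.0, 111.0], 0.87), ([234.0, 236.0, 65.0, 78.0], 0.86)]
keeper_a [([270.0, 146.0, 16.0, 40.0], 0.85), ([213.0, 177.0, 13.0, 46.0], 0.73)]

[... 1037 characters left out ...]
75.0, 147.0], 0.67)]
vial_caddy_hole [([230.0, 265.0, 52.0, 35.0], 0.89), ([226.0, 345.0, 42.0, 50.0], 0.59), ([410.0, 317.0, 50.0, 48.0], 0.55)]
empty_caddy_grip [([222.0, 199.0, 55.0, 33.0], 0.71)]
forceps [([282.0, 163.0, 20.0, 65.0], 0.77)]
marker []
wrist {'vfov': 70.74200229034979, 'cx': 315.4429768902164, 'cy': 242.95278625889875, 'xyz': array([160.81169513, 504.1191032 , 374.99132492]), 'rotation': array([2.44486269, 1.54643498, 0.22108452]), 'shot': 3}
vial_caddy_grip [([188.0, 295.0, 84.0, 97.0], 0.56)]
keeper_a []
keeper_a_knob []
panel [([276.0, 372.0, 106.0, 101.0], 0.59)]
carton_bay []
vial_caddy_hole [([188.0, 296.0, 84.0, 95.0], 0.86)]
empty_caddy_grip []
forceps []
marker []
```

View pics/side0.png

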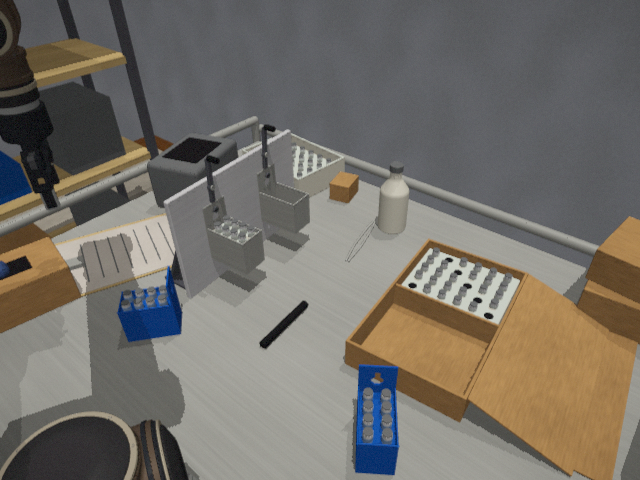

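View pics/top0.png

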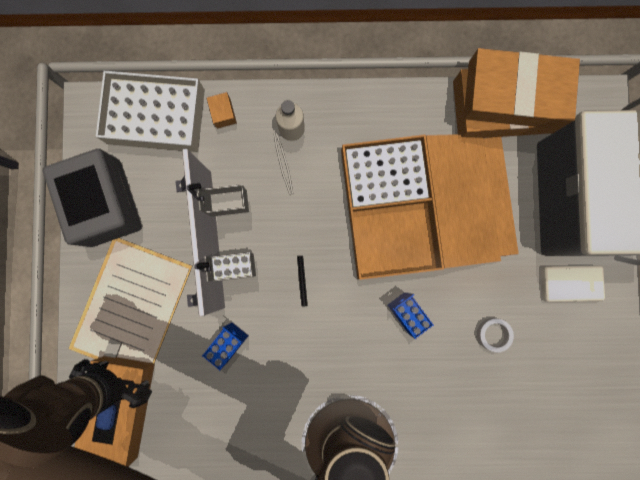

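View pics/wrist0.png

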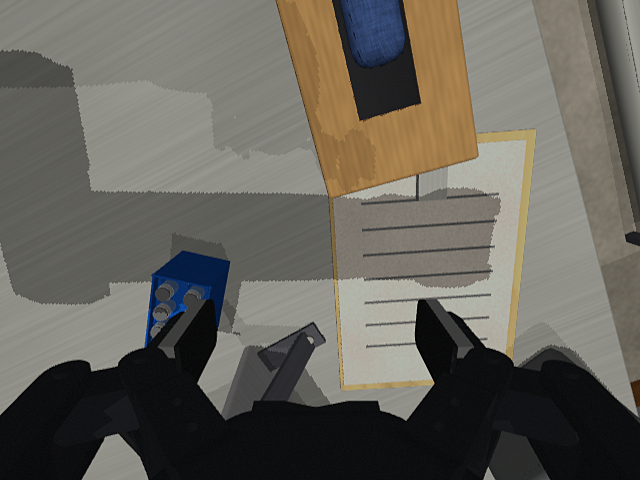

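```bash
python3 - <<'E'
from h import *
s=cv2.imread('pics/side0.png'); t=cv2.imread('pics/top0.png')
cv2.imwrite('pics/sz.png',cv2.resize(s[115:305,155:325],None,fx=4.4,fy=3.15*1,interpolation=cv2.INTER_CUBIC)) if 0 else None
cv2.imwrite('pics/sz.png',cv2.resize(s[110:310,150:330],(540*1,600),interpolation=cv2.INTER_CUBIC))
cv2.imwrite('pics/tz.png',cv2.resize(t[140:330,170:270],(315,600),interpolation=cv2.INTER_CUBIC))
cv2.imwrite('pics/tz.png',cv2.resize(t[150:320,170:270],None,fx=3.5,fy=3.5,interpolation=cv2.INTER_CUBIC))
E
```

```text
(no output)
```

View pics/sz.png

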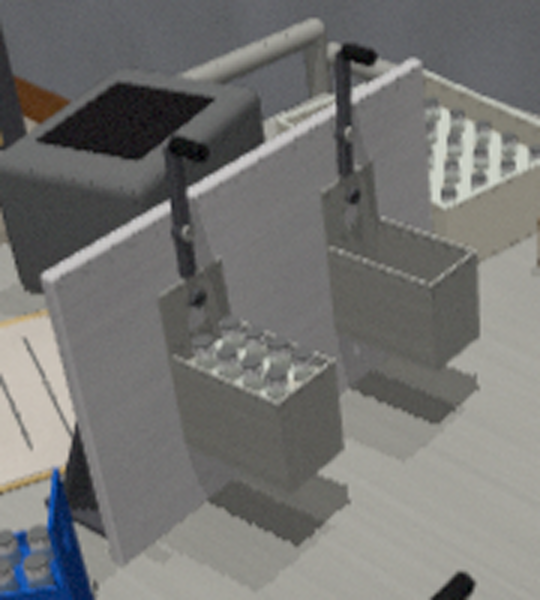

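View pics/tz.png

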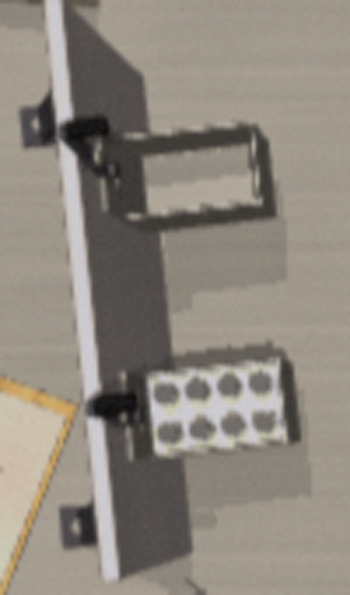

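```bash
cat > fit.py <<'E'
from h import *
import pickle
from scipy.optimize import least_squares
ps,pt=pickle.load(open('cams.pkl','rb'))
S=lambda a,b:(150+a/3,110+b/3)
T=lambda a,b:(170+a/3.5,150+b/3.5)
kn=lambda s,th,o:(-o,s*80-60*np.sin(th),216+60*np.cos(th))
obs=[('s',S(52,284),lambda q:(0,180,232)),('s',S(118,562),lambda q:(0,180,0)),('s',S(422,66),lambda q:(0,-180,232)),
('s',S(285,404),lambda q:(-95,108,135)),('s',S(340,358),lambda q:(-95,52,135)),('s',S(295,490),lambda q:(-95,108,60)),('s',S(343,450),lambda q:(-95,52,60)),
('s',S(203,152),lambda q:kn(1,q[3],30)),('s',S(370,56),lambda q:kn(-1,q[4],30)),
('s',S(436,286),lambda q:(-95,-52,135)),('s',S(479,251),lambda q:(-95,-108,135)),
('t',T(118,577),lambda q:(0,180,232)),('t',(186.5,150.5),lambda q:(0,-180,232)),('t',T(190,550),lambda q:(0,180,0)),('t',T(143,75),lambda q:(0,-180,0)),
('t',T(133,403),lambda q:kn(1,q[3],30)),('t',T(106,126),lambda q:kn(-1,q[4],30)),
]
def W(q,P):
    c,s=np.cos(q[2]),np.sin(q[2]); return np.array([q[0]+c*P[0]-s*P[1],q[1]+s*P[0]+c*P[1],P[2]])
def res(q):
    return np.concatenate([proj(ps if o[0]=='s' else pt,W(q,o[2](q)))-o[1] for o in obs])
if __name__=='__main__':
    r=least_squares(res,[400,340,1.6,0,0],loss='soft_l1')
    print(np.round(r.x,3)); print(np.round(res(r.x).reshape(-1,2),1))
    np.save('q.npy',r.x)
    for n,P in dict(grip=(-48,80,110),knob=kn(1,r.x[3],18),knobb=kn(-1,r.x[4],18)).items(): print(n,np.round(W(r.x,P),1))
E
python3 - <<'E'
from h import *
import pickle
ps,pt=bot.camera('side'),bot.camera('top')
pickle.dump((ps,pt),open('cams.pkl','wb'))
# carton corners at z=60 and inner floor
for u,v in [(355,277),(440,266),(343,147),(427,137)]: print(u,v,np.round(atz(pt,u,v,60),0))
E
python3 fit.py
```

```text
355 277 [419. -14.  60.]
440 266 [ 444. -224.   60.]
343 147 [743.  11.  60.]
427 137 [ 766. -200.   60.]
[523.147 333.931  14.25  131.989  75.465]
[[-0.5 -1.3]
 [ 1.6  2.5]
 [-0.2 -2.5]
 [-2.8 -0.6]
 [-2.  -0. ]
 [-1.6  1. ]
 [ 0.4 -0.9]
 [-0.7  0.7]
 [-0.5  0.7]
 [-2.3 -0.6]
 [-1.3 -0.8]
 [ 1.8 -0.3]
 [ 0.8 -3.7]
 [ 2.1 -0.1]
 [ 0.3 -1.3]
 [ 1.7 -1.3]
 [ 0.8 -0.7]]
grip [449.1 277.2 110. ]
knob [448.2 307.3 275.9]
knobb [608.6 325.5 275.9]
```

```bash
cat >> h.py <<'E'
Q=np.array([523.147,333.931,1.684])
def PW(P,Q=None):
    Q=globals()['Q'] if Q is None else Q
    c,s=np.cos(Q[2]),np.sin(Q[2]); return np.array([Q[0]+c*P[0]-s*P[1],Q[1]+s*P[0]+c*P[1],P[2]])
def down(yaw_vec):
    y=np.array([*yaw_vec,0.]);y/=np.linalg.norm(y);z=np.array([0,0,-1.]);return np.c_[np.cross(y,z),y,z]
def plan(tcp,Rt,st=None):
    st=st or bot.sense(); R0=R.from_rotvec(st['tool_rot']).as_matrix()
    d=R0.T@(np.array(tcp)-st['tool_pos']); rv=R.from_matrix(R0.T@Rt).as_rotvec()
    print('t',round(st['t'],2),'shift units',np.round(d/25,2),'turn units',np.round(np.degrees(rv)/5,2),'|','pos',np.round(st['tool_pos'],1),'grip',round(st['grip_width'],1),'F',np.round(st['contact_force'],1))
E
python3 - <<'E'
from h import *
c,s=np.cos(Q[2]),np.sin(Q[2])
st=bot.sense(); print(R.from_rotvec(st['tool_rot']).as_matrix().round(2))
py=np.array([-s,c])
k=PW((-22,77.5,276)); print(k)
for g in (1,-1): plan(k+[0,0,80],down(g*py))
E
```

```text
[[-0.9   0.43 -0.  ]
 [ 0.43  0.9   0.  ]
 [ 0.   -0.   -1.  ]]
[448.62821887 303.31725701 276.        ]
t 1.6 shift units [-11.    -2.34  -5.94] turn units [  0.    -0.   -24.38] | pos [225.4 474.1 207.5] grip 85.1 F [-0.5 -0.2  0.7]
t 1.6 shift units [-11.    -2.34  -5.94] turn units [-0.   -0.   11.62] | pos [225.4 474.1 207.5] grip 85.1 F [-0.5 -0.2  0.7]
```

Request:
{"fn": "play_rows", "kwargs": {"targets": [[[0,0,-1,0,0,-1],[0,0,-1,0,0,-1],[0,0,-1,0,0,-1],[0,0,-1,0,0,-1],[0,0,-1,0,0,-1]]], "grip": 45}}

```text
t: 2.02
tool_pos: [225.3, 473.9, 333.8]
tool_rot: [0.005, 3.141, 0.0]
contact_force: [-0.1, 0.9, 0.4]
grip_width: 45.0
```

Request:
{"fn": "play_rows", "kwargs": {"targets": [[[0,0,-1,0,0,-1],[0,0,0,0,0,-1],[0,0,0,0,0,-1],[0,0,0,0,0,-1],[0,0,0,0,0,-1]]]}}

```text
t: 2.43
tool_pos: [225.5, 474.3, 357.6]
tool_rot: [-0.675, 3.068, 0.001]
contact_force: [-0.2, 0.1, 0.4]
grip_width: 44.7
```

Request:
{"fn": "play_rows", "kwargs": {"targets": [[[0,0,0,0,0,-1],[0,0,0,0,0,-1],[0,0,0,0,0,-1],[0,0,0,0,0,-1],[0,0,0,0,0,-1]]]}}

```text
t: 2.85
tool_pos: [225.5, 474.1, 357.5]
tool_rot: [-1.323, 2.849, 0.0]
contact_force: [0.1, 0.4, -0.3]
grip_width: 45.0
```

Request:
{"fn": "play_rows", "kwargs": {"targets": [[[0,0,0,0,0,-1],[0,0,0,0,0,-1],[0,0,0,0,0,-1],[0,0,0,0,0,-1],[0,0,0,0,0,-1]]]}}

```text
t: 3.27
tool_pos: [225.4, 474.2, 357.5]
tool_rot: [-1.908, 2.495, 0.0]
contact_force: [-0.5, -0.4, -0.2]
grip_width: 44.9
```

Request:
{"fn": "play_rows", "kwargs": {"targets": [[[0,0,0,0,0,-1],[0,0,0,0,0,-1],[0,0,0,0,0,-1],[0,0,0,0,0,-1],[0,0,0,0,0,-0.4]]]}}

```text
t: 3.68
tool_pos: [225.4, 474.2, 357.5]
tool_rot: [-2.349, 2.086, 0.0]
contact_force: [0.5, 0.1, 1.0]
grip_width: 44.9
```

```bash
python3 - <<'E'
from h import *
py=np.array([-np.sin(Q[2]),np.cos(Q[2])])
print(bot.sense()['q'])
plan(PW((-22,77.5,360)),down(py))
E
```

```text
[ 1.12698246e+00  1.79789187e-01  3.58482197e-01  1.74945444e+00
  2.06794339e-05 -5.62419166e-01]
t 3.68 shift units [ 7.84 -8.06 -0.1 ] turn units [-0.    0.    0.06] | pos [225.4 474.2 357.5] grip 44.9 F [0.5 0.1 1. ]
```

Request:
{"fn": "play_rows", "kwargs": {"targets": [[[0.95,-1,0,0,0,0],[0.95,-1,0,0,0,0],[1,-1,0,0,0,0],[1,-1,0,0,0,0],[1,-1,0,0,0,0]]]}}

```text
t: 4.1
tool_pos: [364.6, 365.7, 357.6]
tool_rot: [-2.346, 2.09, -0.0]
contact_force: [0.0, 0.6, -0.1]
grip_width: 44.7
```

Request:
{"fn": "play_rows", "kwargs": {"targets": [[[1,-1,0,0,0,0],[1,-1,0,0,0,0],[0.94,-1.0,0,0,0,0],[0,-0.06,0,0,0,0],[0,0,0,0,0,0]]]}}

```text
t: 4.52
tool_pos: [449.4, 301.4, 356.9]
tool_rot: [2.341, -2.094, -0.001]
contact_force: [-0.5, 0.1, 0.1]
grip_width: 45.2
```

```bash
python3 - <<'E'
from h import *
py=np.array([-np.sin(Q[2]),np.cos(Q[2])])
plan(PW((-22,77.5,257)),down(py))
p=bot.camera('wrist');save(p,'w1')
import pickle; pickle.dump(p,open('w1.pkl','wb'))
for nm,P in dict(ka=(-30,77.5,276),kb=(-30,-84,276),gr=(-48,80,110),c1=(0,180,232),c2=(0,-180,232),r1=(-95,108,135),r2=(-95,52,135)).items(): print(nm,proj(p,PW(P)).round(0))
print(p['xyz'])
E
```

```text
t 4.52 shift units [-0.08  0.02  4.  ] turn units [ 0.01 -0.   -0.02] | pos [449.4 301.4 356.9] grip 45.2 F [-0.5  0.1  0.1]
ka [316. 235.]
kb [103. 235.]
gr [317. 185.]
c1 [428. 254.]
c2 [ 32. 254.]
r1 [343. 145.]
r2 [292. 145.]
[457.35544448 229.72655444 524.43699934]
```

View pics/w1.png

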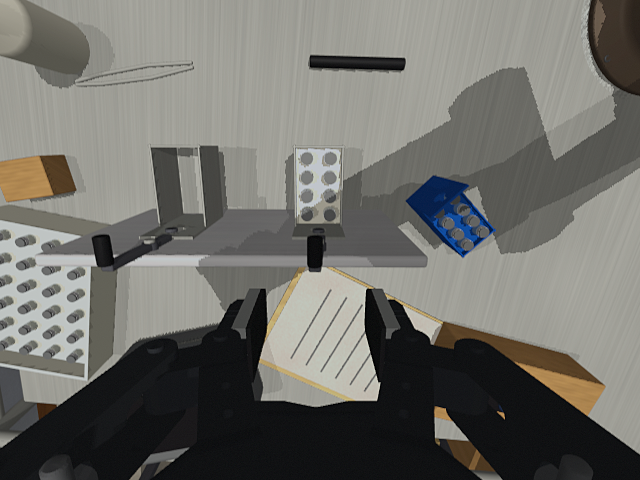

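Request:
{"fn": "play_rows", "kwargs": {"targets": [[[-0.08,0.02,0.9,0,0,0],[0,0,0.9,0,0,0],[0,0,0.9,0,0,0],[0,0,0.9,0,0,0],[0,0,0.4,0,0,0]]]}}

```text
t: 4.98
tool_pos: [445.2, 305.0, 254.9]
tool_rot: [2.346, -2.086, -0.002]
contact_force: [0.9, -0.3, -0.1]
grip_width: 45.1
```

Request:
{"fn": "play_rows", "kwargs": {"targets": [[[0,0,0,0,0,0],[0,0,0,0,0,0],[0,0,0,0,0,0],[0,0,0,0,0,0],[0,0,0,0,0,0]]], "grip": 0, "newtons": 25}}

```text
t: 5.4
tool_pos: [447.6, 304.9, 258.7]
tool_rot: [-2.344, 2.089, -0.001]
contact_force: [-0.2, 0.4, 0.8]
grip_width: 0.0
```

```bash
python3 - <<'E'
from h import *
py=np.array([-np.sin(Q[2]),np.cos(Q[2])])
plan(PW((-22,77.5,257)),down(py))
p=bot.camera('wrist');save(p,'w2')
p=bot.camera('side');save(p,'s2',cv2.resize(p['pixels'][90:290,130:330],(600,600)))
E
```

```text
t 5.4 shift units [ 0.07 -0.04  0.07] turn units [-0.02  0.01  0.02] | pos [447.6 304.9 258.7] grip 0.0 F [-0.2  0.4  0.8]
```

View pics/w2.png

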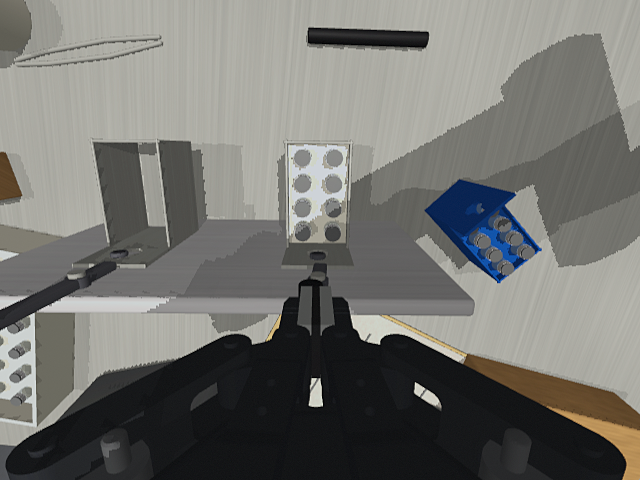

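View pics/s2.png

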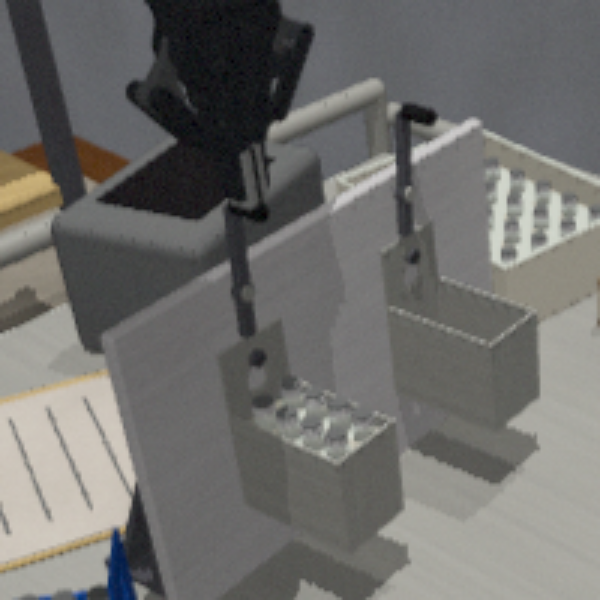

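```bash
python3 - <<'E'
from h import *
import pickle
ps,pt=pickle.load(open('cams.pkl','rb')); w=pickle.load(open('w1.pkl','rb'))
t=bot.sense()['tool_pos']
z=lambda u:((u[0]-130)*3,(u[1]-90)*3)
print('tcp',z(proj(ps,t)),'up19',z(proj(ps,t+[0,0,19])))
for z0 in (257,276): print(z(proj(ps,PW((-22,77.5,z0)))))
print(z(proj(ps,PW((-30,77.5,276)))))
# knob end triangulation
k=tri((ps,217.7,160.7),(pt,208,265.1),(w,315.5,237)); print(k)
k=tri((ps,217.7,160.7),(w,315.5,237)); print(k)
print(PW((-30,77.5,276)))
E
```

```text
tcp (np.float64(252.6433062779651), np.float64(236.94284416640875)) up19 (np.float64(247.84055748058137), np.float64(208.89073366611063))
(np.float64(255.73094818803204), np.float64(238.6844452989962))
(np.float64(250.97270159209913), np.float64(210.6772450561449))
(np.float64(260.74537821537797), np.float64(213.99108854116184))
[449.2355685  296.89677515 276.93584368]
[450.35105335 296.09162091 276.84148957]
[449.53191522 295.36846258 276.        ]
```

```bash
python3 - <<'E'
from h import *
p=bot.camera('wrist'); q=bot.camera('side'); t=bot.sense()['tool_pos']
print('w tcp',proj(p,t),'knob end',proj(p,PW((-30,77.5,276))),'knob base',proj(p,PW((-7,77.5,276))), 'kn end z260',proj(p,PW((-30,77.5,255))))
a=cv2.resize(p['pixels'][220:360,240:400],(640,560),interpolation=cv2.INTER_CUBIC)
save(p,'w2z',a)
save(q,'s2z',cv2.resize(q['pixels'][110:210,180:260],(640,800),interpolation=cv2.INTER_CUBIC)[:600])
E
```

```text
w tcp [314.82304836 284.04964684] knob end [312.8609499  280.78593243] knob base [312.84383042 323.79429427] kn end z260 [313.1648266  265.55795455]
```

View pics/w2z.png

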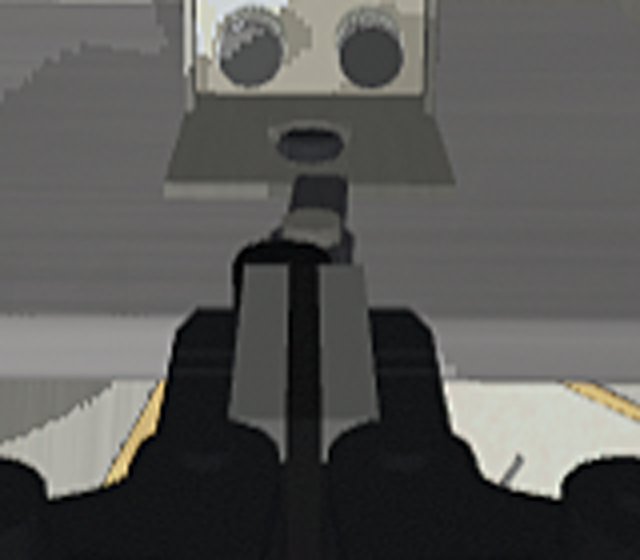

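View pics/s2z.png

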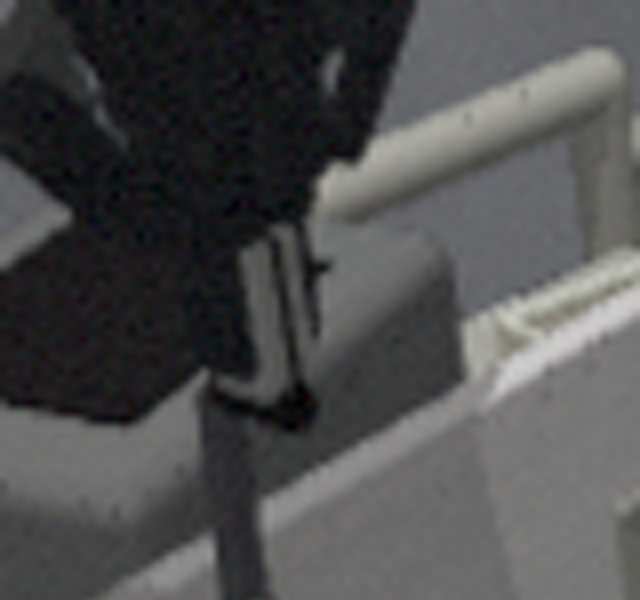

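```bash
python3 - <<'E'
from h import *
p=bot.camera('wrist'); q=bot.camera('side'); s=bot.sense(); t=s['tool_pos']
print(s['grip_width'],t)
print('tip tri',tri((p,314,286),(q,215.6,160)))
print('tip tri',tri((p,314,286),(q,214.6,158)))
M=Rm(p); print(M.round(3)); print((np.array(p['xyz'])-t).round(1))
E
```

```text
-0.14177004762244763 [447.5765205  304.58862259 258.0411392 ]
tip tri [448.64850562 296.99780852 278.42584593]
tip tri [448.01645252 296.15682282 282.61171276]
[[-0.993 -0.111 -0.032]
 [-0.115  0.953  0.28 ]
 [-0.     0.282 -0.959]]
[  7.9 -71.8 167.5]
```

```bash
python3 - <<'E'
from h import *
import pickle
ps,pt=pickle.load(open('cams.pkl','rb'))
t=np.array([225.4,474.1,207.5])
yj=np.array([0.43,0.9,0]);
for dz in (0,13,20,35): print(dz,proj(ps,t+[0,0,dz]).round(1),proj(ps,t+42*yj+[0,0,dz]).round(1),proj(ps,t-42*yj+[0,0,dz]).round(1))
s=cv2.imread('pics/side0.png'); cv2.imwrite('pics/s0g.png',cv2.resize(s[100:240,0:100],(500,700),interpolation=cv2.INTER_CUBIC)[100:])
E
```

```text
0 [ 60.5 212.6] [ 60.1 201.3] [ 60.8 224.8]
13 [ 58.  206.5] [ 57.7 195.3] [ 58.2 218.6]
20 [ 56.6 203.2] [ 56.4 192.1] [ 56.8 215.2]
35 [ 53.6 196. ] [ 53.5 185. ] [ 53.7 207.8]
```

View pics/s0g.png

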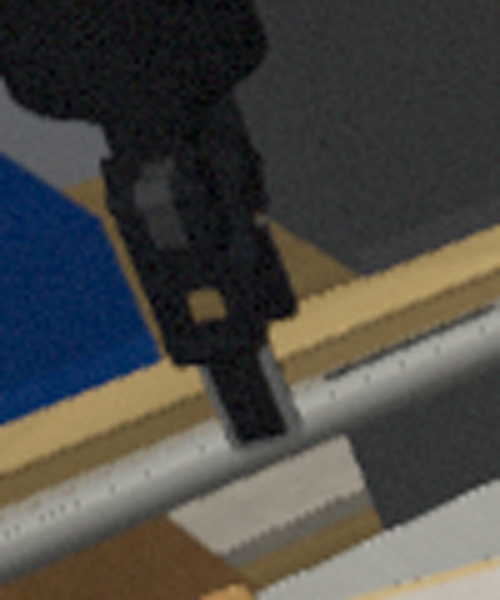

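Request:
{"fn": "play_rows", "kwargs": {"targets": [[[0,0,0,0,0,0],[0,0,0,0,0,0],[0,-0.04,0.2,0,0,0],[0,0,0.2,0,0,0],[0,0,0.16,0,0,0]]], "grip": 45}}

```text
t: 6.12
tool_pos: [448.2, 304.3, 242.3]
tool_rot: [2.344, -2.09, -0.0]
contact_force: [-0.2, -0.7, 0.3]
grip_width: 44.9
```

Request:
{"fn": "play_rows", "kwargs": {"targets": [[[0,0,0,0,0,0],[0,0,0,0,0,0],[0,0,0,0,0,0],[0,0,0,0,0,0],[0,0,0,0,0,0]]], "grip": 0}}

```text
t: 6.53
tool_pos: [448.6, 304.5, 243.7]
tool_rot: [-2.345, 2.09, -0.001]
contact_force: [1.3, -0.0, -1.2]
grip_width: 10.7
```

```bash
python3 - <<'E'
from h import *
py=np.array([-np.sin(Q[2]),np.cos(Q[2])])
plan(PW((-22,77.5,244)),down(py))
p=bot.camera('wrist');save(p,'w3')
E
```

```text
t 6.53 shift units [ 0.05  0.01 -0.01] turn units [-0.01 -0.    0.01] | pos [448.6 304.5 243.7] grip 10.7 F [ 1.3 -0.  -1.2]
```

View pics/w3.png

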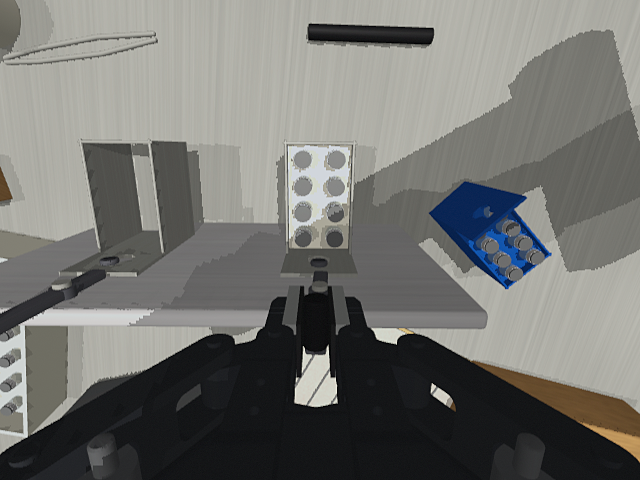

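Request:
{"fn": "play_rows", "kwargs": {"targets": [[[0,0.4,0.05,0,0,0],[0,0.4,0.05,0,0,0],[0,0.33,0.16,0,0,0],[0,0.32,0.16,0,0,0],[0,0.26,0.24,0,0,0]]]}}

```text
t: 7.0
tool_pos: [405.8, 299.9, 227.9]
tool_rot: [-2.343, 2.089, -0.001]
contact_force: [3.9, 0.5, 3.6]
grip_width: 10.7
```

Request:
{"fn": "play_rows", "kwargs": {"targets": [[[0,0.26,0.25,0,0,0],[0,0.18,0.31,0,0,0],[0,0.18,0.31,0,0,0],[0,0.07,0.26,0,0,0],[0,0.07,0.25,0,0,0]]]}}

```text
t: 7.42
tool_pos: [387.0, 297.6, 192.3]
tool_rot: [-2.344, 2.089, -0.001]
contact_force: [4.6, 0.8, 3.8]
grip_width: 10.6
```

```bash
python3 - <<'E'
from h import *
py=np.array([-np.sin(Q[2]),np.cos(Q[2])])
plan(PW((-22,77.5,244)),down(py))
p=bot.camera('wrist');save(p,'w4')
p=bot.camera('side');save(p,'s4',cv2.resize(p['pixels'][110:310,150:330],(540,600)))
E
```

```text
t 7.42 shift units [ 0.06 -2.48 -2.07] turn units [-0.01  0.01  0.02] | pos [387.  297.6 192.3] grip 10.6 F [4.6 0.8 3.8]
```

View pics/w4.png

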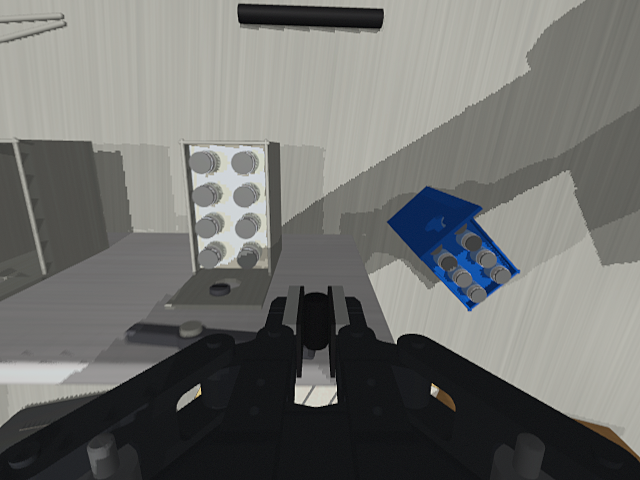

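View pics/s4.png

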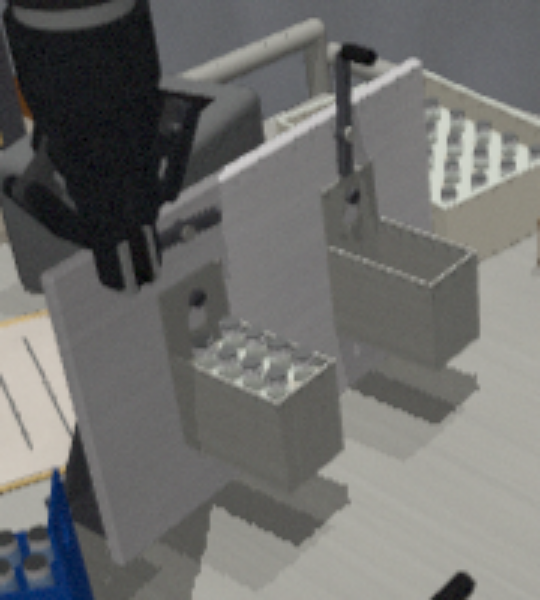

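Request:
{"fn": "play_rows", "kwargs": {"targets": [[[0,0,0,0,0,0],[0,0,0,0,0,0],[0.8,0,0,0,0,0],[1,0,-0.6,0,0,0],[0.72,-0.4,-0.6,0,0,0]]], "grip": 30}}

```text
t: 7.93
tool_pos: [401.6, 234.3, 221.8]
tool_rot: [2.343, -2.086, -0.003]
contact_force: [0.3, 1.2, 0.5]
grip_width: 29.9
```

Request:
{"fn": "play_rows", "kwargs": {"targets": [[[0,-1,0,0,0,0],[0,-1,0,0,0,0],[0,0,0,0,0,0],[0,0,0,0,0,0]]], "grip": 78}}

```text
t: 8.27
tool_pos: [453.7, 241.4, 221.4]
tool_rot: [2.342, -2.09, -0.002]
contact_force: [-0.0, -0.1, 0.3]
grip_width: 77.1
```

```bash
python3 - <<'E'
from h import *
py=np.array([-np.sin(Q[2]),np.cos(Q[2])])
plan(PW((-85,80,82)),down(py))
p=bot.camera('wrist');save(p,'w5')
for nm,P in dict(r1=(-95,108,135),r2=(-95,52,135),e1=(0,108,182),e2=(0,52,182),pc=(0,180,232),kn=(-30,140,224)).items(): print(nm,proj(p,PW(P)).round(0))
import pickle; pickle.dump(p,open('w5.pkl','wb'))
p=bot.camera('side');save(p,'s5')
p=bot.camera('top');save(p,'t5',p['pixels'][100:350,150:500])
E
```

```text
t 8.27 shift units [0.03 0.   5.58] turn units [ 0.03 -0.01  0.  ] | pos [453.7 241.4 221.4] grip 77.1 F [-0.  -0.1  0.3]
r1 [352. 227.]
r2 [279. 227.]
e1 [354. 371.]
e2 [276. 371.]
pc [489. 427.]
kn [420. 373.]
```

View pics/w5.png

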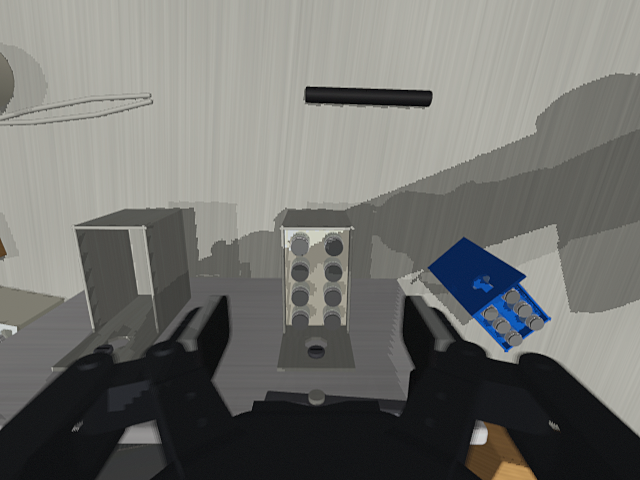

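View pics/s5.png

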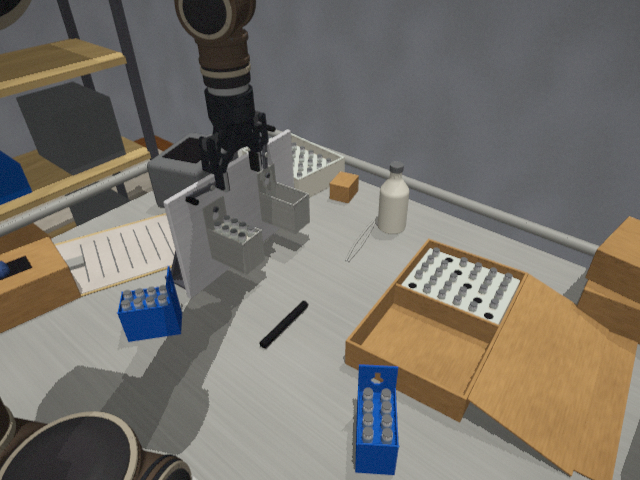

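Request:
{"fn": "play_rows", "kwargs": {"targets": [[[0,0.04,1,0,0,0],[0,0,1,0,0,0],[0,0,1,0,0,0],[0,0,0.8,0,0,0],[0,0,0.5,0,0,0]]]}}

```text
t: 8.83
tool_pos: [450.5, 241.2, 112.8]
tool_rot: [2.344, -2.087, -0.002]
contact_force: [0.4, 0.1, -0.4]
grip_width: 78.0
```

Request:
{"fn": "play_rows", "kwargs": {"targets": [[[0,0,0.6,0,0,0],[0,0,0.4,0,0,0],[0,0,0.2,0,0,0],[0,0,0,0,0,0]]]}}

```text
t: 9.17
tool_pos: [451.7, 241.4, 84.2]
tool_rot: [2.344, -2.089, -0.001]
contact_force: [0.7, -0.3, 0.6]
grip_width: 77.8
```

```bash
python3 - <<'E'
from h import *
py=np.array([-np.sin(Q[2]),np.cos(Q[2])])
plan(PW((-55,81,82)),down(py))
p=bot.camera('wrist');save(p,'w6')
p=bot.camera('side');save(p,'s6',cv2.resize(p['pixels'][110:290,150:330],(600,600)))
E
```

```text
t 9.17 shift units [-1.15 -0.02  0.09] turn units [ 0.02 -0.01  0.02] | pos [451.7 241.4  84.2] grip 77.8 F [ 0.7 -0.3  0.6]
```

View pics/w6.png

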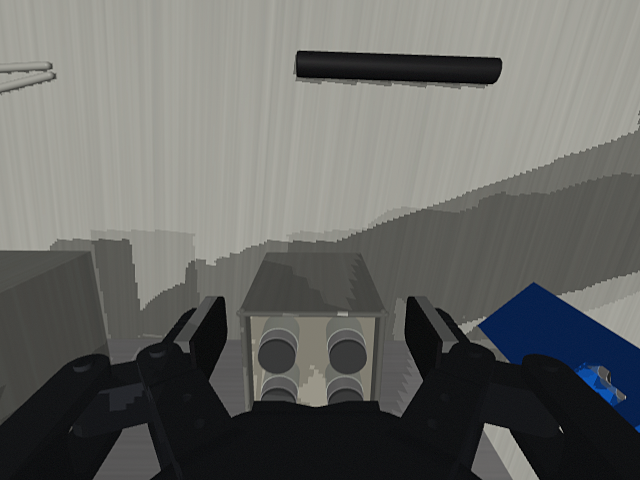

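View pics/s6.png

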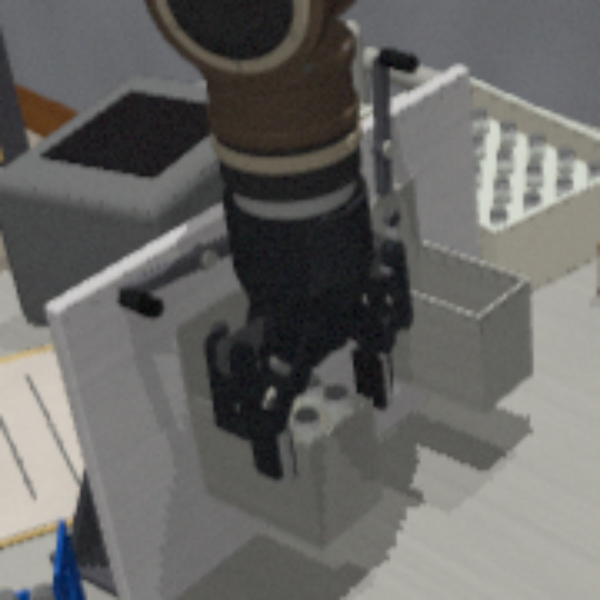

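Request:
{"fn": "play_rows", "kwargs": {"targets": [[[-0.4,-0.04,0.12,0,0,0],[-0.4,0,0,0,0,0],[-0.35,0,0,0,0,0],[0,0,0,0,0,0]]]}}

```text
t: 9.6
tool_pos: [450.6, 272.4, 82.3]
tool_rot: [-2.346, 2.088, 0.0]
contact_force: [0.7, 0.8, 0.6]
grip_width: 78.2
```

Request:
{"fn": "play_rows", "kwargs": {"targets": [[[0,0,0,0,0,0],[0,0,0,0,0,0],[0,0,0,0,0,0],[0,0,0,0,0,0]]], "grip": 40, "newtons": 60}}

```text
t: 9.93
tool_pos: [450.3, 270.3, 82.1]
tool_rot: [-2.345, 2.09, 0.001]
contact_force: [-0.7, 0.5, 1.9]
grip_width: 54.8
```

```bash
python3 - <<'E'
from h import *
py=np.array([-np.sin(Q[2]),np.cos(Q[2])])
plan(PW((-55,81,82)),down(py)); print(bot.sense()['moment'])
p=bot.camera('wrist');save(p,'w7')
p=bot.camera('side');save(p,'s7',cv2.resize(p['pixels'][110:290,150:330],(600,600)))
E
```

```text
t 9.93 shift units [0.   0.06 0.  ] turn units [0.   0.01 0.02] | pos [450.3 270.3  82.1] grip 54.8 F [-0.7  0.5  1.9]
[0.29880617 0.2158643  0.06239379]
```

View pics/w7.png

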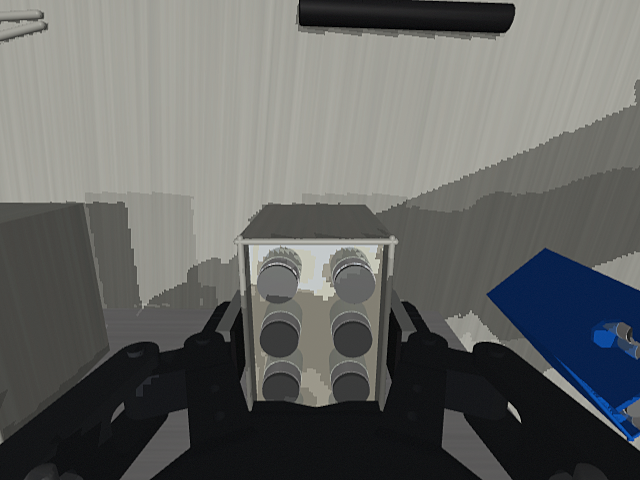

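View pics/s7.png

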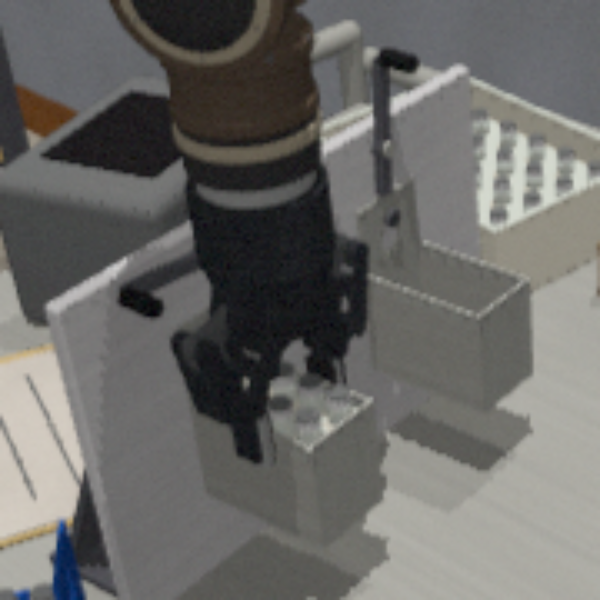

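Request:
{"fn": "play_rows", "kwargs": {"targets": [[[0,0,-0.16,0,0,0],[0,0,-0.16,0,0,0],[0,0,-0.16,0,0,0],[0,0,-0.16,0,0,0],[0,0,0,0,0,0]]], "newtons": 70}}

```text
t: 10.45
tool_pos: [450.9, 270.4, 98.9]
tool_rot: [-2.344, 2.09, -0.001]
contact_force: [0.9, 0.1, -4.3]
grip_width: 54.8
```

```bash
python3 - <<'E'
from h import *
py=np.array([-np.sin(Q[2]),np.cos(Q[2])])
plan(PW((-55,81,98)),down(py)); print(bot.sense()['moment'])
p=bot.camera('wrist');save(p,'w8')
p=bot.camera('side');save(p,'s8',cv2.resize(p['pixels'][110:290,150:330],(600,600)))
E
```

```text
t 10.45 shift units [0.   0.08 0.03] turn units [-0.01  0.    0.02] | pos [450.9 270.4  98.9] grip 54.8 F [ 0.9  0.1 -4.3]
[-0.03509245  0.00582061  0.04212945]
```

View pics/s8.png

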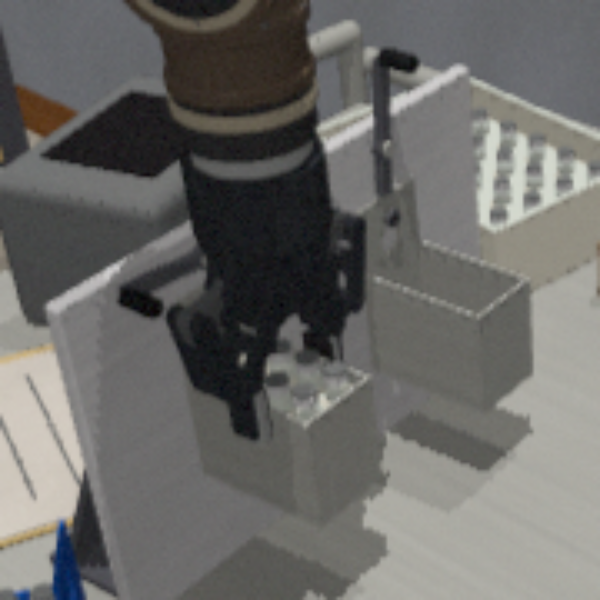

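View pics/w8.png

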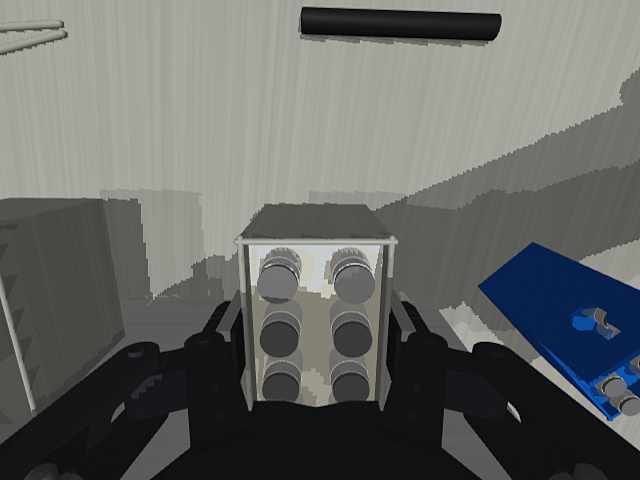

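Request:
{"fn": "play_rows", "kwargs": {"targets": [[[0.1,0,0,0,0,0],[0.1,0,0,0,0,0],[0.1,0,0,0,0,0]]]}}

```text
t: 10.8
tool_pos: [451.2, 262.5, 97.7]
tool_rot: [2.345, -2.09, -0.0]
contact_force: [-0.3, 0.3, -4.5]
grip_width: 55.0
```

```bash
python3 - <<'E'
from h import *
s=bot.sense(); print(s['contact_force'].round(1),s['moment'].round(2),s['tool_pos'].round(1),s['grip_width'])
E
```

```text
[-0.3  0.3 -4.5] [-0.07 -0.02 -0.02] [451.2 262.5  97.7] 54.998577870634776
```

No contact force from the screw; keep pulling.

Request:
{"fn": "play_rows", "kwargs": {"targets": [[[0.2,0,0,0,0,0],[0.3,0,0,0,0,0],[0.4,0,0,0,0,0],[0.6,0,0,0,0,0],[0.6,0,0,0,0,0]]]}}

```text
t: 11.22
tool_pos: [457.4, 209.5, 98.0]
tool_rot: [2.345, -2.09, 0.0]
contact_force: [1.4, 0.2, -4.1]
grip_width: 54.8
```

```bash
python3 - <<'E'
from h import *
import pickle
s=bot.sense(); print(s['q'].round(2),s['contact_force'].round(1),s['moment'].round(2),s['tool_pos'].round(1),s['grip_width'])
p=bot.camera('side');save(p,'s9')
pt=bot.camera('top');save(pt,'t9',cv2.resize(pt['pixels'][120:340,330:530],(546,600),interpolation=cv2.INTER_CUBIC))
pickle.dump((p,pt),open('c9.pkl','wb'))
E
```

```text
[ 0.43  0.11 -0.3   1.16 -0.   -1.26] [ 1.4  0.2 -4.1] [-0.03 -0.04  0.01] [457.4 209.5  98. ] 54.778977944969206
```

View pics/s9.png

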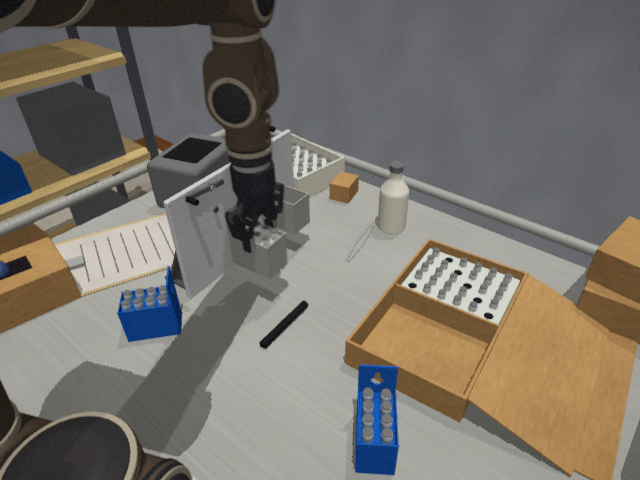

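View pics/t9.png

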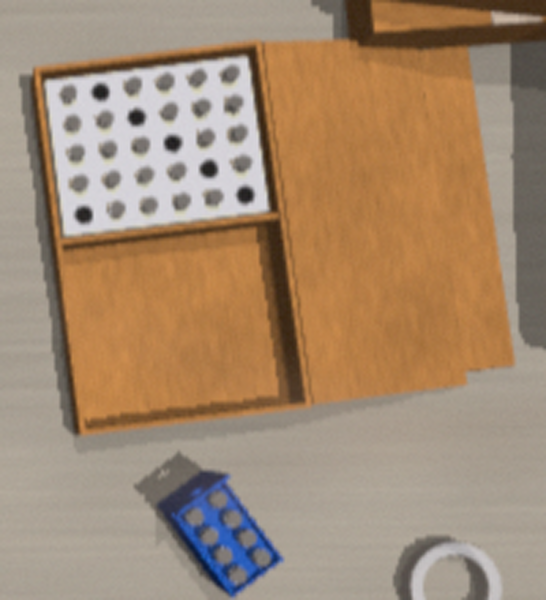

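```bash
python3 - <<'E'
from h import *
import pickle
from scipy.optimize import least_squares
ps,pt=pickle.load(open('c9.pkl','rb'))
Z=lambda a,b:(330+a/2.73,120+b/2.73)
P=[(78,434),(308,404),(34,68),(263,42)]
loc=np.array([(0,105),(0,-105),(340,105),(340,-105)])
W=np.array([atz(pt,*Z(*a),60)[:2] for a in P]); print(W.round(0))
# side corners outer top z=60: near-left?, 
sid=[(346,345),(462,397),(430,243),(527,273)]
W2=np.array([atz(ps,*a,60)[:2] for a in sid]); print(W2.round(0))
def fit(W):
    g=lambda q:((loc@np.array([[np.cos(q[2]),np.sin(q[2])],[-np.sin(q[2]),np.cos(q[2])]])+q[:2]-W)).ravel()
    r=least_squares(g,[430,-119,0.1],loss='soft_l1'); return r.x,g(r.x).round(0)
for w in (W,W2):
    q,e=fit(w); c=q[:2]+90*np.array([np.cos(q[2]),np.sin(q[2])]); print(q.round(3),e,'bay',c.round(1))
    print('proj',proj(pt,[*c,5]),proj(ps,[*c,5]))
print('blue',atz(pt,*Z(230,520),60), 'markers',atz(pt,303,280,0))
E
```

```text
[[ 414.  -23.]
 [ 439. -230.]
 [ 749.   12.]
 [ 770. -198.]]
[[ 409.  -33.]
 [ 439. -228.]
 [ 741.   -1.]
 [ 774. -196.]]
[ 4.23122e+02 -1.26961e+02  1.01000e-01] [-1.  1. -5. -1.  2. -0.  2.  1.] bay [ 512.7 -117.9]
proj [392.93282958 240.02102403] [419.38082301 353.8070151 ]
[ 4.22894e+02 -1.37333e+02  1.35000e-01] [  0.   0.  -2. -13.   5.  13.  -0.  -0.] bay [ 512.1 -125.3]
proj [395.78685667 240.21760764] [422.8371855  356.09963519]
blue [ 335.6222107 -157.8936019   60.       ] markers [411.84282771 115.47409966   0.        ]
```

Request:
{"fn": "play_rows", "kwargs": {"targets": [[[0,0,-0.2,0,0,0],[0,0,-0.4,0,0,0],[0.1,0,-0.5,0,0,0],[0.25,0,-0.4,0,0,0],[0.4,0,-0.3,0,0,0]]]}}

```text
t: 11.73
tool_pos: [460.1, 192.7, 144.9]
tool_rot: [-2.345, 2.087, -0.001]
contact_force: [0.6, 0.9, -4.0]
grip_width: 54.5
```

Request:
{"fn": "play_rows", "kwargs": {"targets": [[[0.5,0,-0.2,0,0,0],[0.6,0,0,0,0,0],[0.7,0,0,0,0,0],[0.8,0,0,0,0,0],[0.8,0,0,0,0,0]]]}}

```text
t: 12.15
tool_pos: [469.1, 106.0, 148.2]
tool_rot: [2.345, -2.09, 0.0]
contact_force: [0.5, -0.9, -3.8]
grip_width: 55.1
```

Request:
{"fn": "play_rows", "kwargs": {"targets": [[[0.8,-0.1,0,0,0,0],[0.8,-0.1,0,0,0,0],[0.8,-0.1,0,0,0,0],[0.8,-0.1,0,0,0,0],[0.8,-0.1,0,0,0,0]]]}}

```text
t: 12.57
tool_pos: [492.9, 7.8, 148.2]
tool_rot: [2.344, -2.091, 0.0]
contact_force: [0.1, 0.2, -3.6]
grip_width: 54.9
```

Request:
{"fn": "play_rows", "kwargs": {"targets": [[[0.8,-0.1,0,0,0,0],[0.8,-0.1,0,0,0,0],[0.8,0,0,0,0,0],[0.7,0,0,0,0,0],[0.6,0,0,0,0,0]]]}}

```text
t: 12.98
tool_pos: [508.2, -83.8, 148.1]
tool_rot: [2.344, -2.091, 0.0]
contact_force: [-0.2, 0.3, -4.6]
grip_width: 54.9
```

```bash
python3 - <<'E'
from h import *
py=np.array([-np.sin(Q[2]),np.cos(Q[2])])
plan([513.5,-127,143],down(py)); print(bot.sense()['moment'].round(2),bot.sense()['q'].round(2))
p=bot.camera('side');save(p,'s10')
E
```

```text
t 12.98 shift units [ 1.74 -0.01  0.2 ] turn units [ 0.   -0.01  0.  ] | pos [508.2 -83.8 148.1] grip 54.9 F [-0.2  0.3 -4.6]
[-0.05 -0.01 -0.01] [-0.16  0.11 -0.18  1.27 -0.   -1.85]
```

View pics/s10.png

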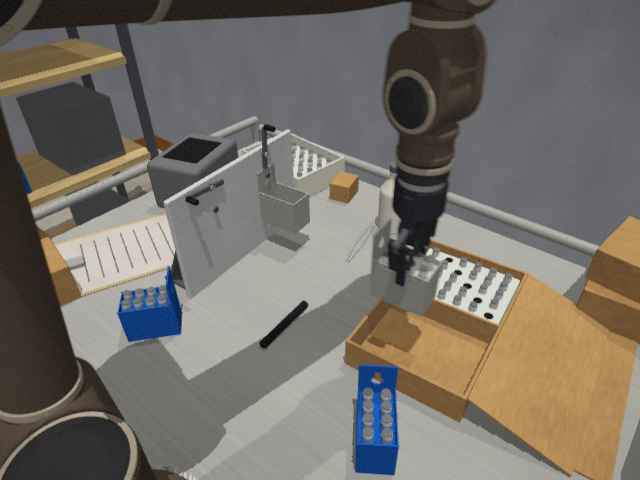

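Request:
{"fn": "play_rows", "kwargs": {"targets": [[[0.5,0,0,0,0,0],[0.5,0,0.1,0,0,0],[0.4,0,0.3,0,0,0],[0.24,0,0.4,0,0,0],[0.1,0,0.4,0,0,0]]]}}

```text
t: 13.45
tool_pos: [513.5, -125.8, 116.8]
tool_rot: [2.344, -2.091, -0.0]
contact_force: [-0.2, 1.2, -4.5]
grip_width: 54.8
```

```bash
python3 - <<'E'
from h import *
py=np.array([-np.sin(Q[2]),np.cos(Q[2])])
plan([513.5,-127,27],down(py)); print(bot.sense()['moment'].round(2),bot.sense()['q'].round(2))
p=bot.camera('side');save(p,'s11')
p=bot.camera('wrist');save(p,'w11')
p=bot.camera('top');save(p,'t11',cv2.resize(p['pixels'][120:340,330:530],(546,600),interpolation=cv2.INTER_CUBIC))
E
```

```text
t 13.45 shift units [0.05 0.01 3.59] turn units [ 0.   -0.    0.01] | pos [ 513.5 -125.8  116.8] grip 54.8 F [-0.2  1.2 -4.5]
[-0.02 -0.03  0.01] [-0.24  0.15 -0.21  1.21 -0.   -1.92]
```

View pics/s11.png

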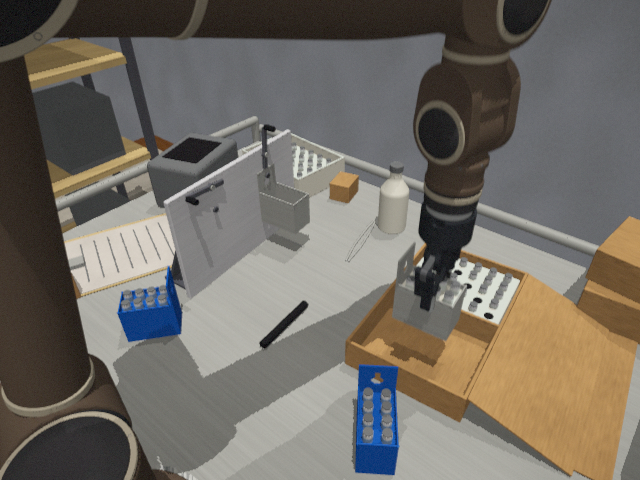

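View pics/w11.png

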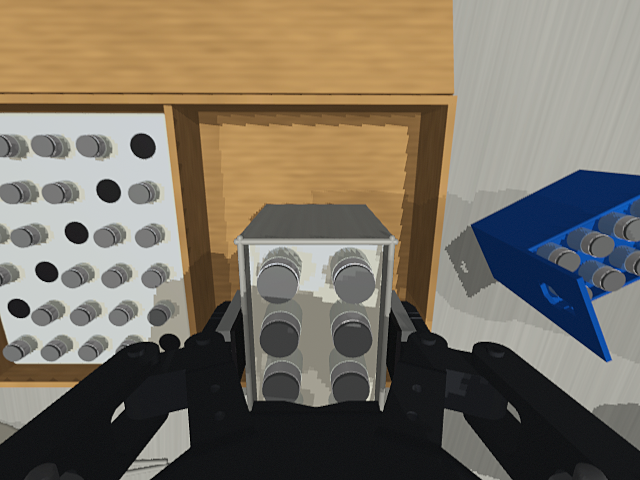

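View pics/t11.png

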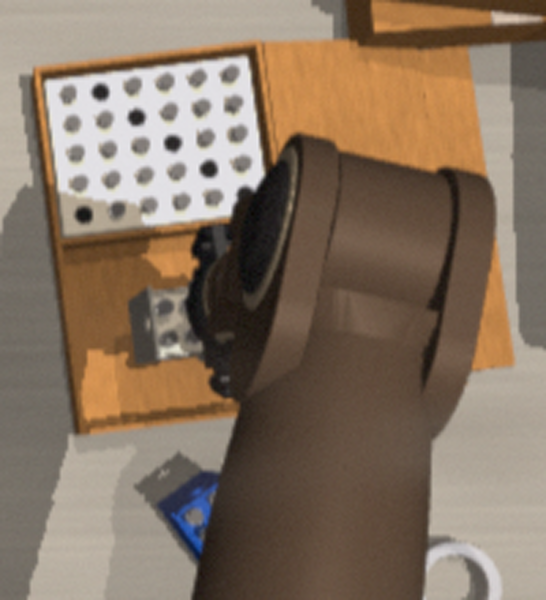

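Request:
{"fn": "play_rows", "kwargs": {"targets": [[[0,0,0.5,0,0,0],[0,0,0.7,0,0,0],[0,0,0.7,0,0,0],[0,0,0.7,0,0,0],[0,0,0.5,0,0,0]]]}}

```text
t: 14.02
tool_pos: [513.1, -123.9, 39.3]
tool_rot: [2.346, -2.089, -0.002]
contact_force: [-0.2, -0.1, -4.1]
grip_width: 54.8
```

Request:
{"fn": "play_rows", "kwargs": {"targets": [[[0,0,0.2,0,0,0],[0,0,0.08,0,0,0],[0,0,0,0,0,0]]]}}

```text
t: 14.27
tool_pos: [513.7, -124.5, 33.7]
tool_rot: [-2.346, 2.09, 0.0]
contact_force: [0.2, -0.2, -4.7]
grip_width: 54.7
```

```bash
python3 - <<'E'
from h import *
py=np.array([-np.sin(Q[2]),np.cos(Q[2])])
plan([513.5,-127,27],down(py)); print(bot.sense()['moment'].round(2))
p=bot.camera('side');save(p,'s12',cv2.resize(p['pixels'][220:440,330:550],(600,600),interpolation=cv2.INTER_CUBIC))
p=bot.camera('wrist');save(p,'w12')
E
```

```text
t 14.27 shift units [0.1  0.02 0.27] turn units [0.   0.   0.02] | pos [ 513.7 -124.5   33.7] grip 54.7 F [ 0.2 -0.2 -4.7]
[ 0.   -0.05  0.08]
```

View pics/s12.png

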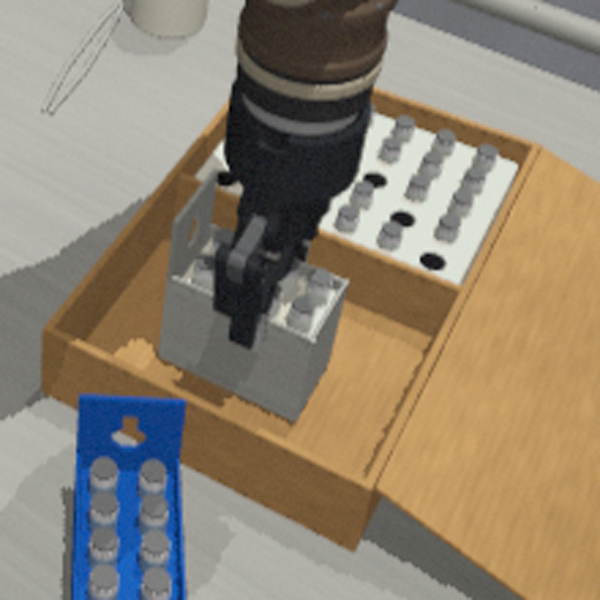

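View pics/w12.png

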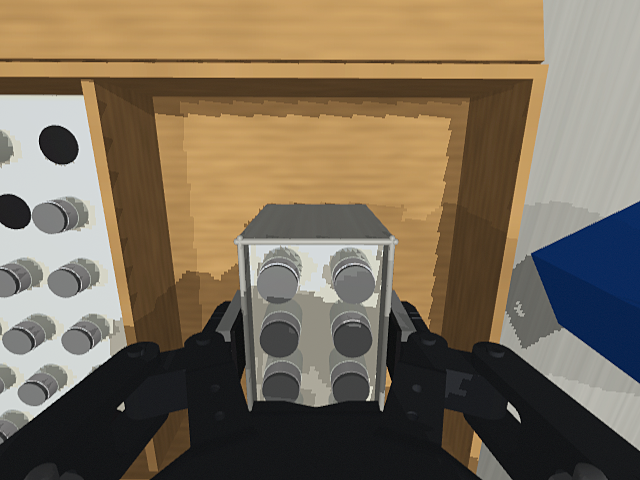

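Request:
{"fn": "play_rows", "kwargs": {"targets": [[[0,0,0.06,0,0,0],[0,0,0.06,0,0,0],[0,0,0,0,0,0]]]}}

```text
t: 14.62
tool_pos: [513.7, -124.9, 30.7]
tool_rot: [-2.345, 2.09, -0.001]
contact_force: [-0.8, 0.8, -4.8]
grip_width: 55.1
```

Request:
{"fn": "play_rows", "kwargs": {"targets": [[[0,0,0.06,0,0,0],[0,0,0,0,0,0]]]}}

```text
t: 14.78
tool_pos: [513.5, -124.8, 28.9]
tool_rot: [2.345, -2.091, -0.0]
contact_force: [-0.1, 1.1, -5.0]
grip_width: 54.7
```

Request:
{"fn": "play_rows", "kwargs": {"targets": [[[0,0,0.04,0,0,0],[0,0,0,0,0,0]]]}}

```text
t: 14.95
tool_pos: [513.6, -124.8, 28.5]
tool_rot: [-2.345, 2.09, -0.0]
contact_force: [-2.9, 1.1, 1.2]
grip_width: 55.3
```

Request:
{"fn": "play_rows", "kwargs": {"targets": [[[0,0,0,0,0,0],[0,0,0,0,0,0],[0,0,0,0,0,0],[0,0,0,0,0,0]]], "grip": 75}}

```text
t: 15.28
tool_pos: [514.0, -124.9, 28.2]
tool_rot: [-2.345, 2.09, -0.001]
contact_force: [-0.6, 0.3, 0.2]
grip_width: 75.0
```

```bash
python3 - <<'E'
from h import *
s=bot.sense(); print(s['contact_force'].round(1),s['grip_width'],s['tool_pos'])
p=bot.camera('side');save(p,'s13',cv2.resize(p['pixels'][220:440,330:550],(600,600),interpolation=cv2.INTER_CUBIC))
p=bot.camera('wrist');save(p,'w13')
E
```

```text
[-0.6  0.3  0.2] 74.96395050355311 [ 513.99007387 -124.94477162   28.22856445]
```

View pics/s13.png

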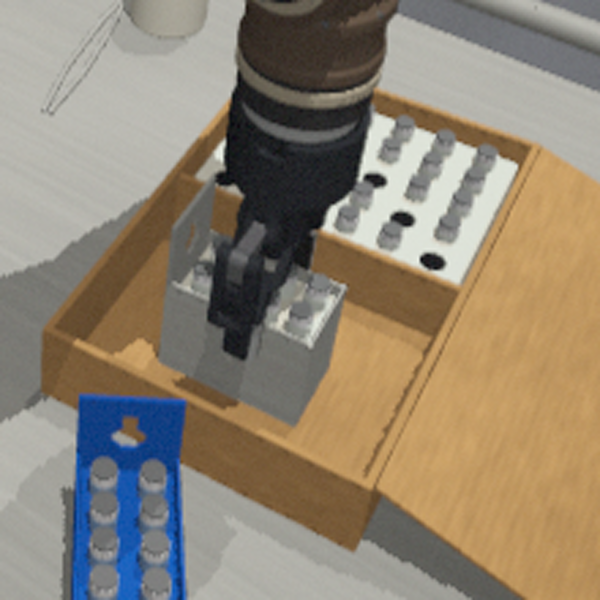

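View pics/w13.png

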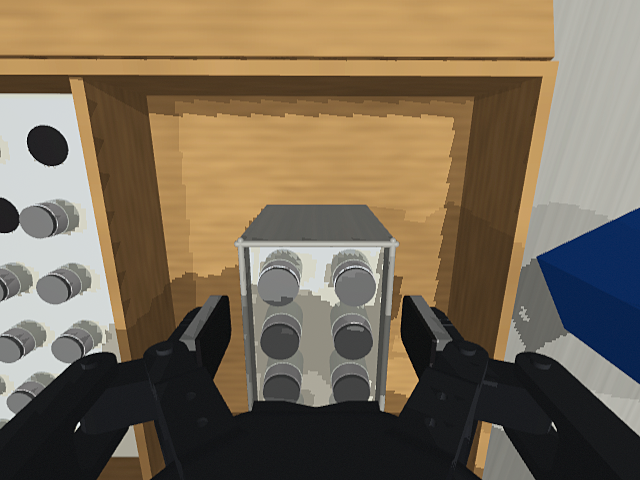

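Request:
{"fn": "play_rows", "kwargs": {"targets": [[[0.1,0,-0.3,0,0,0],[0,0,-0.6,0,0,0],[0,0,-0.9,0,0,0],[0,0,-1,0,0,0],[0,0,-1,0,0,0]]]}}

```text
t: 15.8
tool_pos: [513.6, -127.4, 124.4]
tool_rot: [2.345, -2.09, -0.001]
contact_force: [1.0, -0.3, -0.0]
grip_width: 74.7
```

Request:
{"fn": "play_rows", "kwargs": {"targets": [[[0,0,-1,0,0,0],[0,0,-1,0,0,0],[0,0,-1,0,0,0],[0,0,-0.5,0,0,0],[0,0,0,0,0,0]]]}}

```text
t: 16.22
tool_pos: [515.4, -127.9, 214.5]
tool_rot: [-2.343, 2.089, -0.009]
contact_force: [0.8, 0.1, 0.7]
grip_width: 74.8
```

```bash
python3 - <<'E'
from h import *
s=bot.sense(); print(s['t'],s['contact_force'].round(1),s['grip_width'],s['tool_pos'])
p=bot.camera('side');save(p,'s14')
p=bot.camera('wrist');save(p,'w14')
E
```

```text
16.2167 [0.8 0.1 0.7] 74.7505384190758 [ 515.40021972 -127.85848209  214.50928187]
```

View pics/s14.png

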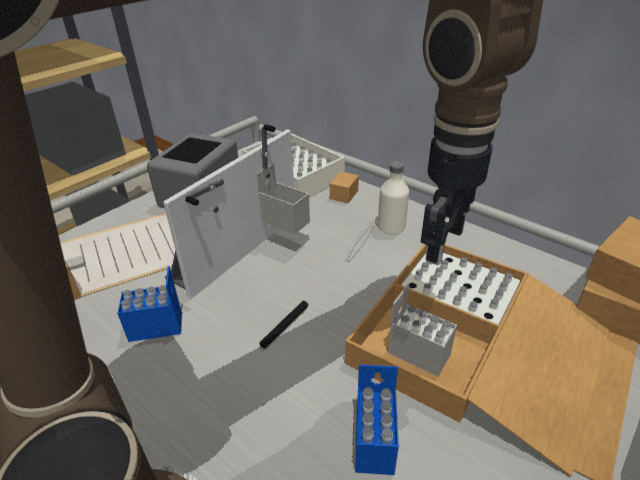

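View pics/w14.png

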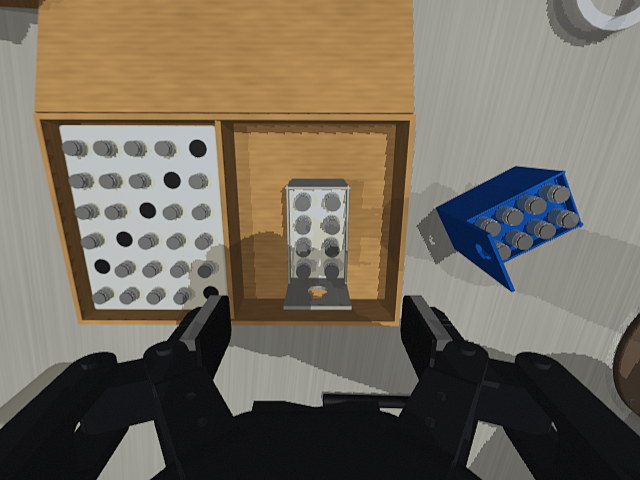

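The caddy stands upright in the middle of the bay at (318,240) in the wrist view, with all eight vials in it. In the side view, the empty caddy still hangs behind its upright button (265,150). The forceps and marker have not moved. Handing in.

```bash
python3 - <<'E'
from h import *
print(bot.job_done())
E
```

```text
the job is handed in; nothing more can be done
None
```

The full steel caddy now stands upright in the middle of the carton's empty bay, and the job was handed in at about 16.3 s of the 58 s allowed.

**What I did:** I pinched the knob of keeper_a and turned it about 1.4 rad toward the robot. I then gripped the caddy by its side walls, raised it 16 mm and drew it off the screw without any contact force showing. I carried it level to the bay and lowered it slowly; it touched the floor with about 6 N. After that I opened the fingers and backed straight up, clear of everything.

**Last checks (wrist and side pictures):**
- All eight vials are still in the caddy.
- The empty caddy hangs behind its closed turn-button.
- The forceps, the marker and the blue look-alikes look unmoved.
- Forces read at the end of each move never exceeded about 6 N.

**What disagreed:**
- **Finger tips:** they show about 22 mm behind the stated TCP. My first pinch therefore closed on nothing just above the knob. I checked this against two cameras, moved down 14 mm and pinched again.
- **Carton position:** the top and side pictures differed by about 7 mm across the bay. This did not matter, because the bay leaves far more room than that.

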